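# Torque the deck stop's clamp screw

### The job

The buffer of the traverser's end stop has been set; lock it by tightening the stop's clamp screw with the torque wrench: fit the wrench's socket right down over the screw's square head and turn it clockwise until the handle breaks over, then stop - do not push on to the end of the break-over travel, which would overtighten the screw, and do not press down hard. Take the wrench off and lay it back in the two cradles of its wooden stand as it lay before, handle straight. Leave the other things where they lie.

Things in the scene. Friction and masses are not known exactly. Their poses are not given: they have to be found in the camera images.
- screw_head (a point): centre of the top of the clamp screw: dark steel square head 22 x 22 mm, 13 mm high, oiled (the top 3.5 mm step in to 20 and 18 mm as a lead-in), upright on a 35 mm steel washer on the end stop. z up; x and y are square to the head's sides (quarter turns look alike). Clockwise from above tightens: light drag (0.15 Nm) for 20 to 50 degrees, then tight; where cannot be seen
- deck_stop: the fixed end stop: foot 78 x 84 x 8 mm, split block 44 x 42 mm pinching a buffer rod, on it a washer, its top 69 mm above the trough floor and 13 mm below screw_head; a socket right down rests on it. Origin under the screw, z up. A fit with the handle within 38 degrees of world bearing -65 (ahead and right) always exists; from there the handle swings free clockwise to bearing -170
- screw_down (a joint): height of the clamp screw above its tight position, m; 0 is tight. One turn is 1.5 mm, so only 0.1 to 0.2 mm remain at the start, far less than the error of this reading: tightness has to be felt. Turned back by more than its play, the socket takes the screw back with it and loosens it
- wrench_socket (a point): centre of the mouth (underside) of the torque wrench's square steel socket: 34 mm outside, bore 23.8 x 23.8 mm (about 5 degrees of play each way on the head), 18 mm deep, open downwards. x points to the handle, z up; bore sides parallel to x and y. Right down, this point is on the washer. Wrench: 188 mm from here to the handle's end, about 0.4 kg, balanced about 90 mm from here
- wrench: the whole torque wrench, loose; origin and axes as wrench_socket. The front cradle holds its 14 mm shaft
- wrench_grip (a point): middle of the wrench's black rubber grip, 115 mm from the socket's axis and 26 mm above the socket's mouth. The grip is a bar 24 mm wide, 22 mm high, reaching 90 to 184 mm from the socket's axis; x points along it away from the socket, z up. On the stand, fingers have room between 85 and 150 mm from the socket's axis
- wrench_handle (a joint): hinge of the break-over wrench, 32 mm from the socket's axis, rad: 0 straight, grows as the handle turns clockwise on the socket. A spring holds it straight; at the set torque (0.7 Nm at the hinge: 8 N pushed sideways at mid-grip, less where a firm hold twists it too) it breaks over, resistance then falls off, and it ends hard at 0.32. It springs straight when let back
- stand_home (a point): where wrench_grip lies when the wrench is in its fixed wooden stand, 38 mm above the trough floor, same axes (x away from the socket). Board 150 x 58 x 5 mm; cradles 12 mm thick, 55 mm to the socket side (seats the shaft) and 56 mm to the handle side (seats the grip), cheeks flaring upwards to about 16 mm above the seats. The socket hangs free, mouth 12 mm above the floor
- screw_tin: low round tin, 54 mm across, 21 mm high, near the robot-side edge, between stand and end stop; origin at the centre of its underside. A bystander
- track_rubber: brown cleaning block 52 x 23 x 13 mm, on the robot's side of the end stop; origin at the centre of its underside. A bystander
- pliers: needle-nose pliers lying left of the end stop; origin at the centre of their underside. A bystander
- oil_bottle: dropper bottle, 25 mm across, 85 mm high, far left by the deck; origin at the centre of its underside. A bystander
- glue_bottle: white bottle, 32 mm across, 83 mm high, far right by the deck; origin at the centre of its underside. A bystander

How it is judged (in metres and radians):
On the way, in this order (a step that is already met when the one before it is completed fails the run):
1. the socket is right down on the screw head (mouth within 4 mm of the washer) (horizontal distance between wrench_socket and screw_head below 0.004 m and z of wrench_socket in the frame of screw_head below -0.009 m), for 0.2 s.
2. with the socket on the head, the screw is tight and the handle has broken over by at least 0.08 rad (all of step 1 and value of joint wrench_handle above 0.08 rad and value of joint screw_down below 3e-05 m), for 0.05 s.
At the end, for the whole second after the job is handed in: The screw is tight (within 0.03 mm, an eighth of a radian, of its tight position), the wrench is straight and lies still in both cradles, socket down and at the same end as before, its grip within 20 mm of its place and within 0.15 rad of the stand's direction and of level (value of joint screw_down below 3e-05 m and distance between wrench_grip and stand_home below 0.02 m and height (world z) of wrench_grip below 0.045 m and angle between the x axis of wrench_grip and the x axis of stand_home, either way round below 0.15 rad and x of wrench_socket in the frame of stand_home below -0.08 m and angle between wrench_grip's own z axis and vertical below 0.15 rad and value of joint wrench_handle below 0.04 rad and linear speed of wrench below 0.02 m/s); the robot touches nothing.
It fails at once if the handle is driven past 0.29 rad of break-over, on to its end stop (screw overtightened) (value of joint wrench_handle above 0.29 rad).
It fails at once if the wrench is pressed on the end stop (washer or block) with more than 30 N (contact force between wrench and deck_stop above 30 N).
It fails at once if a bystander (tin, cleaning block, pliers, bottles) is moved by more than 15 mm (distance of any of screw_tin, track_rubber, pliers, oil_bottle, glue_bottle from where it was at the start of the episode above 0.015 m).
It also fails if it takes over 72 s, if anything falls off the work surface, if the arm or the gripper's body presses on something with over 40 N, if the wrist force passes 120 N, or if a joint passes its speed limit or range.

### The arm

A 7-joint arm with a two-finger parallel gripper is mounted at the origin on a cart in front of the work surface, level with it; the furniture and walls round the work are solid. World frame = base frame: x ahead of the robot, y to its left, z up, the work surface at z = 0. Lengths are in mm, angles in rad, forces in N, time in s.
With the tool pointing down it reaches from about 400 to 850 mm from the base axis. Payload 4.5 kg.
Tool frame: the origin (TCP) lies on the centre line of the jaws, within the pads' length; the fingertips stand 8 mm ahead of it and the grasp point (between the pads) lies 11 mm behind it; z points along the fingers, y is the line along which they close (so a half turn about z gives the same grasp; the last joint's range is limited). The gripper opens to 88 mm and grips with 3 to 60 N. Pads are 18 mm wide; open, the fingers measure 123 mm over their backs; the gripper's body (75 mm by 187 mm) begins 45 mm behind the grasp point.
Start: joints at [1.337, 0.689, -0.195, 1.565, 0.157, 0.902, -0.215], TCP at [165.41, -602.737, 246.743] pointing down, gripper open.
Joint ranges: [-3.01, 3.01], [-0.46, 2.08], [-1.47, 1.51], [0.13, 2.56], [-1, 4.14], [0.04, 2.09], [-2.66, 2.66]. Speed limits (rad/s): [2.57, 2.57, 3.14, 3.14, 3.14, 3.14, 3.14].

### API

Orientations are given as a unit quaternion [x, y, z, w].
In Python, from station import status, imaging, ticket gives the robot as it stands.
- The arm moves only by the tool move_arm, never from a script. Its argument "rows" is a list of rows, each an object of numbers: "tx", "ty", "tz": the shift along the tool's x, y, z in mm; "rx", "ry", "rz": the turn, a rotation vector about the tool's x, y, z in degrees; "hand": the opening in per cent of the stroke, from 0 (shut) to 100 (fully open). In form: [{"tx": .., "ty": .., "tz": .., "rx": .., "ry": .., "rz": .., "hand": ..}, ...]. A call has exactly 8 rows; each row is the pose to reach, as a shift and turn from the pose commanded when the call began, along the tool's axes at that moment; what a row does not reach only later rows make up. A row lasts 1/10 s, in which the tool goes at most 50 mm and 8.59 degrees, less where a joint would pass 70% of its speed; a pose out of reach is approached as far as the arm can. A call with a gripper value outside its range is refused whole. The fingers move at their own pace and stop on an object; "squeeze" is the grip in N (left out, the last holds). Time passes only in rows, so rows that repeat a pose let the fingers close, or fill a call up. It gives the time, the measured TCP pose, the force, the opening and the grip force at its end, in the units of the state.
- status.observe(): the state, without advancing time (a new reading comes with each control period).
- imaging.snapshot(name): name is "scene" or "top" or "wrist"; returns the picture (400x640x3 uint8, red, green, blue); there is no depth.
- imaging.calibration(name): a dict with "K" (3x3 intrinsics, pixels), "R" (3x3) and "t" (3): a world point X has camera coordinates R X + t. Camera axes: x right, y down, z forward; pixel columns grow to the right and rows downward; lengths in mm; the calibration is good to about 2 mm. A picture is of the moment at which its call begins: read the wrist's pose just before it. calibration takes no time and is no camera call; for the wrist camera it gives the pose at the moment of the call.
- ticket.close_job(): hands the job in; it is judged then, once.
The state is a dict: "clock": time; "joints": joint angles; "qd": joint speeds; "joint_efforts": joint torques, N m; "eef_pos": TCP position; "ee_rot": TCP orientation; "wrist_force": force on the tool from outside, world axes, zero at the start; "wrist_torque": the same for the moment, N m; "opening": opening from 0.0 (shut) to 1.0 (fully open); "gripper_force": force on a finger pad.
Only numpy, scipy, OpenCV 4.12 (cv2) and the standard library are available. Lean on these libraries where they do the work, as an engineer would, in place of code of your own. Each camera call takes 0.05 s, during which the arm holds its last target. There are 200 camera calls.

## Working session

There is one attempt and no reset: what is moved stays moved. The work goes in short steps, Python scripts to look and compute and a tool call to move; the robot and the scene stay as the last step left them, time stands still between calls to the robot, and variables do not carry over. Pictures are saved under pics/ and viewed, at most 10 in all, crops included, and the job is handed in when it is done.

Besides the shell and the picture viewer there is one more tool, called after ">>>" as name(argument=value, ...), one argument or row to a line, values as JSON. move_arm: Moves the arm, as the interface text tells. Its arguments: {"type":"object","properties":{"rows":{"type":"array"},"squeeze":{"type":"number"}},"required":["rows"]}

```bash
mkdir -p pics; ls; python3 - <<'E'
from station import status, imaging
import cv2
s=status.observe();print(s)
for n in("top","scene"):
    cv2.imwrite(f"pics/{n}0.png",imaging.snapshot(n)[:,:,::-1])
    c=imaging.calibration(n);print(n,c)
E
```

```text
pics
{'clock': 0.0, 'joints': array([ 1.33680727,  0.68996635, -0.19451432,  1.56634314,  0.15728057,
        0.90247554, -0.21512346]), 'qd': array([ 2.30047970e-04, -5.60315645e-04,  1.44981412e-03, -7.16910205e-04,
       -8.54794552e-05, -8.12637352e-04, -1.13513604e-03]), 'joint_efforts': array([-1.26994155e-04, -5.27563334e+01, -1.26708996e+00, -1.53432852e+01,
       -5.26562543e-02,  6.30299299e-03,  1.75191217e-04]), 'eef_pos': array([ 165.17218596, -602.14539559,  245.92125496]), 'ee_rot': array([ 9.91045835e-01,  1.33519063e-01, -1.76808768e-04, -8.84084592e-04]), 'wrist_force': array([-0.12278851, -0.23046262, -1.47176761]), 'wrist_torque': array([ 0.04249527, -0.02436356,  0.02105563]), 'gripper_force': 0.0, 'opening': 0.9960518413054288}
top {'K': array([[397.27214382,   0.        , 316.02960046],
       [  0.        , 397.27214382, 198.99314511],
       [  0.        ,   0.        ,   1.        ]]), 'R': array([[-1.66123166e-02, -9.99861876e-01,  5.10682690e-04],
       [-9.94570373e-01,  1.64719182e-02, -1.02754314e-01],
       [ 1.02731709e-01, -2.21489707e-03, -9.94706635e-01]]), 't': array([ -18.22147033,  499.29759185, 1225.50921165])}
scene {'K': array([[370.40168772,   0.        , 320.2184183 ],
       [  0.        , 370.40168772, 203.21904182],
       [  0.        ,   0.        ,   1.        ]]), 'R': array([[-0.65361276, -0.756559  ,  0.02021979],
       [-0.55765858,  0.46337092, -0.68869754],
       [ 0.51167106, -0.46141723, -0.72476677]]), 't': array([313.88468167, 344.02899808, 961.17488561])}
```

View pics/top0.png

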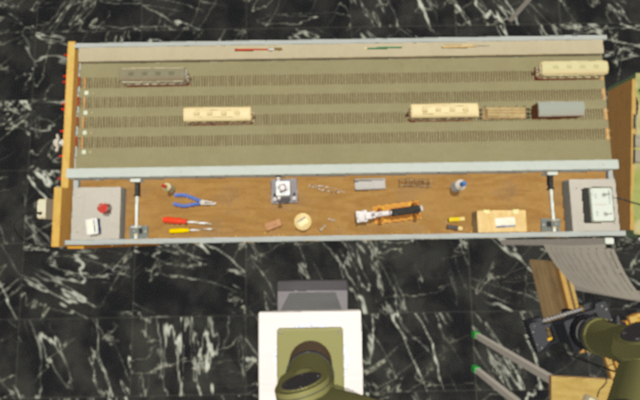

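View pics/scene0.png

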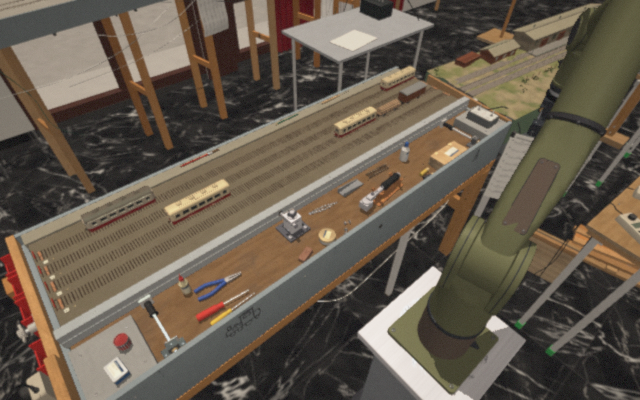

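The top view shows the screw at about (284,187). The wrench socket is at about (361,215) and the grip's end at about (422,210). The rubber is at (274,225), the tin at (303,222) and the pliers at (193,201). Next I turn these into positions and work out the wrist camera's offset.

```bash
cat > h.py <<'E'
import numpy as np, cv2
from station import status, imaging
from scipy.spatial.transform import Rotation as Ro
def ray(c,u,v,z):
    d=c["R"].T@np.linalg.solve(c["K"],[u,v,1.]); o=-c["R"].T@c["t"]
    return o+d*(z-o[2])/d[2]
def proj(c,X):
    p=c["K"]@(c["R"]@np.array(X,float)+c["t"]); return p[:2]/p[2]
def tool():
    s=status.observe(); return s["eef_pos"],Ro.from_quat(s["ee_rot"]).as_matrix()
def rel(target,yaw=None):
    "shift in tool axes to a world TCP target; yaw= desired bearing (deg) of tool x, tool down"
    p,R=tool(); print("shift",np.round(R.T@(np.array(target)-p),1))
    if yaw is not None:
        a=np.radians(yaw); G=np.array([[np.cos(a),np.sin(a),0],[np.sin(a),-np.cos(a),0],[0,0,-1]])
        print("turn",np.round(np.degrees(Ro.from_matrix(R.T@G).as_rotvec()),2))
E
python3 - <<'E'
from h import *
c=imaging.calibration("top")
for n,u,v,z in(("screw",284,187,82),("sock",361,215,50),("grip end",422,210,45),("rubber",274,225,13),("tin",303,222,21),("pliers",193,201,10)):
    print(n,ray(c,u,v,z).round(0))
p,R=tool();print(R.round(3))
w=imaging.calibration("wrist");o=-w["R"].T@w["t"]
print("cam in tool",(R.T@(o-p)).round(1),(R.T@w["R"].T).round(3).tolist(),w["K"][0,0])
im=imaging.snapshot("top");
cv2.imwrite("pics/topc.png",cv2.resize(im[160:250,170:440,::-1],None,fx=2.9,fy=2.9,interpolation=cv2.INTER_CUBIC))
E
```

```text
screw [531.  70.  82.]
sock [ 445. -164.   50.]
grip end [ 457. -354.   45.]
rubber [420. 108.  13.]
tin [427.  16.  21.]
pliers [501. 366.  10.]
[[ 0.964  0.265 -0.001]
 [ 0.265 -0.964  0.002]
 [-0.    -0.002 -1.   ]]
cam in tool [  73.4   -0.5 -138.2] [[0.001, -0.959, -0.284], [1.0, 0.001, 0.0], [0.0, -0.284, 0.959]] 323.68284399860727
```

View pics/topc.png

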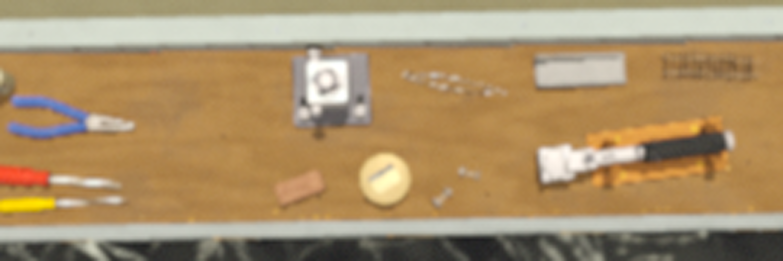

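```bash
python3 -c "
from h import *
rel((451,-266,220),94)"
```

```text
shift [ 364.6 -248.6   26.4]
turn [-7.000e-02 -5.000e-02 -7.865e+01]
```

>>> move_arm(
  rows=[
    {"tx": 40,"ty": -27,"tz": 0,"rz": -8},
    {"tx": 80,"ty": -55,"tz": 0,"rz": -16},
    {"tx": 120,"ty": -82,"tz": 0,"rz": -24},
    {"tx": 160,"ty": -109,"tz": 0,"rz": -32},
    {"tx": 200,"ty": -136,"tz": 5,"rz": -40},
    {"tx": 240,"ty": -164,"tz": 10,"rz": -48},
    {"tx": 280,"ty": -191,"tz": 15,"rz": -56},
    {"tx": 320,"ty": -218,"tz": 20,"rz": -64},
  ],
)

```text
$.rows[0]: bad value
```

```bash
python3 -c "
from h import *
print(status.observe()['eef_pos'],status.observe()['clock'])
rel((451,-266,200),94)"
```

```text
[ 165.23025565 -602.3065246   246.11045307] 0.15
shift [ 364.6 -248.6   46.4]
turn [-7.000e-02 -5.000e-02 -7.865e+01]
```

Every key has to be given in each row.

>>> move_arm(
  rows=[
    {"tx": 40,"ty": -27,"tz": 0,"rx": 0,"ry": 0,"rz": -8,"hand": 100},
    {"tx": 80,"ty": -55,"tz": 0,"rx": 0,"ry": 0,"rz": -16,"hand": 100},
    {"tx": 120,"ty": -82,"tz": 0,"rx": 0,"ry": 0,"rz": -24,"hand": 100},
    {"tx": 160,"ty": -109,"tz": 0,"rx": 0,"ry": 0,"rz": -32,"hand": 100},
    {"tx": 200,"ty": -136,"tz": 5,"rx": 0,"ry": 0,"rz": -40,"hand": 100},
    {"tx": 240,"ty": -164,"tz": 10,"rx": 0,"ry": 0,"rz": -48,"hand": 100},
    {"tx": 280,"ty": -191,"tz": 15,"rx": 0,"ry": 0,"rz": -56,"hand": 100},
    {"tx": 320,"ty": -218,"tz": 20,"rx": 0,"ry": 0,"rz": -64,"hand": 100},
  ],
)

```text
clock: 0.95
eef_pos: [417.1, -306.3, 226.5]
ee_rot: [0.768, 0.64, -0.0, 0.0]
wrist_force: [0.2, -0.6, -0.8]
opening: 1.001
gripper_force: 0.0
```

```bash
python3 -c "
from h import *
print(status.observe()['eef_pos'],status.observe()['clock'])
rel((451,-266,200),94)"
```

```text
[ 417.13737773 -306.32585293  226.54328758] 0.95
shift [45.8 26.1 26.5]
turn [-0.000e+00  1.000e-02 -1.435e+01]
```

>>> move_arm(
  rows=[
    {"tx": 20,"ty": 13,"tz": 10,"rx": 0,"ry": 0,"rz": -7,"hand": 100},
    {"tx": 46,"ty": 26,"tz": 26,"rx": 0,"ry": 0,"rz": -14.4,"hand": 100},
    {"tx": 46,"ty": 26,"tz": 26,"rx": 0,"ry": 0,"rz": -14.4,"hand": 100},
    {"tx": 46,"ty": 26,"tz": 26,"rx": 0,"ry": 0,"rz": -14.4,"hand": 100},
    {"tx": 46,"ty": 26,"tz": 26,"rx": 0,"ry": 0,"rz": -14.4,"hand": 100},
    {"tx": 46,"ty": 26,"tz": 26,"rx": 0,"ry": 0,"rz": -14.4,"hand": 100},
    {"tx": 46,"ty": 26,"tz": 26,"rx": 0,"ry": 0,"rz": -14.4,"hand": 100},
    {"tx": 46,"ty": 26,"tz": 26,"rx": 0,"ry": 0,"rz": -14.4,"hand": 100},
  ],
)

```text
clock: 1.75
eef_pos: [450.1, -268.1, 201.0]
ee_rot: [0.684, 0.729, -0.0, 0.0]
wrist_force: [-0.1, 0.2, -0.3]
opening: 1.005
gripper_force: 0.0
```

```bash
python3 -c "
from h import *
c=imaging.calibration('wrist');im=imaging.snapshot('wrist');np.savez('w1',**c)
print(status.observe()['eef_pos'],status.observe()['clock'])
cv2.imwrite('pics/w1.png',im[:,:,::-1])"
```

```text
[ 450.19306327 -267.94196398  200.95608972] 1.8
```

View pics/w1.png

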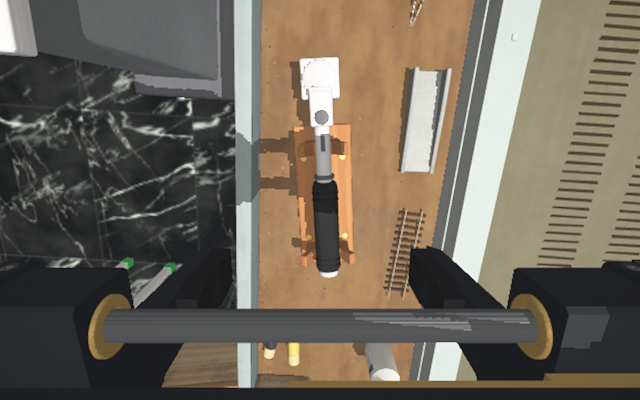

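```bash
python3 -c "
from h import *
c=dict(np.load('w1.npz'))
for n,u,v,z in(('g0',324,181,49),('g1',329,271,49),('hinge',321,117,45),('sock40',320,78,40),('sockfar40',320,59,40),('wallR',258,180,0),('wallRt',258,180,60),('wallL',236,180,60),('wallfar',458,180,0)):
    print(n,ray(c,u,v,z).round(1))
"
```

```text
g0 [ 453.  -255.3   49. ]
g1 [ 464.2 -345.8   49. ]
hinge [ 446.6 -199.4   45. ]
sock40 [ 443.6 -167.2   40. ]
sockfar40 [ 442.6 -152.2   40. ]
wallR [ 383.9 -269.1    0. ]
wallRt [ 394.9 -255.9   60. ]
wallL [ 375.6 -257.2   60. ]
wallfar [ 596.7 -255.2    0. ]
```

```bash
python3 -c "
from h import *
rel((455,-269,27),96.9)
"
```

```text
shift [ -1.3   4.7 174. ]
turn [ 0.02  0.03 -3.22]
```

>>> move_arm(
  rows=[
    {"tx": -1.3,"ty": 4.7,"tz": 30,"rx": 0,"ry": 0,"rz": -3.2,"hand": 55},
    {"tx": -1.3,"ty": 4.7,"tz": 60,"rx": 0,"ry": 0,"rz": -3.2,"hand": 55},
    {"tx": -1.3,"ty": 4.7,"tz": 90,"rx": 0,"ry": 0,"rz": -3.2,"hand": 55},
    {"tx": -1.3,"ty": 4.7,"tz": 115,"rx": 0,"ry": 0,"rz": -3.2,"hand": 55},
    {"tx": -1.3,"ty": 4.7,"tz": 135,"rx": 0,"ry": 0,"rz": -3.2,"hand": 55},
    {"tx": -1.3,"ty": 4.7,"tz": 152,"rx": 0,"ry": 0,"rz": -3.2,"hand": 55},
    {"tx": -1.3,"ty": 4.7,"tz": 165,"rx": 0,"ry": 0,"rz": -3.2,"hand": 55},
    {"tx": -1.3,"ty": 4.7,"tz": 173,"rx": 0,"ry": 0,"rz": -3.2,"hand": 55},
  ],
)

```text
clock: 2.6
eef_pos: [455.0, -268.4, 26.8]
ee_rot: [0.663, 0.749, -0.0, -0.0]
wrist_force: [-0.3, -0.1, -0.3]
opening: 0.554
gripper_force: 0.0
```

>>> move_arm(
  rows=[
    {"tx": 0,"ty": 0,"tz": 1,"rx": 0,"ry": 0,"rz": 0,"hand": 55},
    {"tx": 0,"ty": 0,"tz": 1,"rx": 0,"ry": 0,"rz": 0,"hand": 10},
    {"tx": 0,"ty": 0,"tz": 1,"rx": 0,"ry": 0,"rz": 0,"hand": 10},
    {"tx": 0,"ty": 0,"tz": 1,"rx": 0,"ry": 0,"rz": 0,"hand": 10},
    {"tx": 0,"ty": 0,"tz": 1,"rx": 0,"ry": 0,"rz": 0,"hand": 10},
    {"tx": 0,"ty": 0,"tz": 1,"rx": 0,"ry": 0,"rz": 0,"hand": 10},
    {"tx": 0,"ty": 0,"tz": 1,"rx": 0,"ry": 0,"rz": 0,"hand": 10},
    {"tx": 0,"ty": 0,"tz": 1,"rx": 0,"ry": 0,"rz": 0,"hand": 10},
  ],
  squeeze=40,
)

```text
clock: 3.4
eef_pos: [455.1, -268.8, 27.3]
ee_rot: [0.663, 0.749, -0.0, 0.0]
wrist_force: [-0.6, -0.5, 6.2]
opening: 0.267
gripper_force: 40.0
```

```bash
python3 -c "
from h import *
s=status.observe();print(s['wrist_force'],s['wrist_torque'],s['opening'],s['clock'])
p,R=tool();print(p,np.degrees(np.arctan2(R[1,0],R[0,0])))
"
```

```text
[-0.55234227 -0.47652931  6.15006329] [-0.09556114  0.20557024 -0.04197451] 0.2670667030746557 3.4
[ 455.09794195 -268.77336997   27.26972768] 96.93358872265021
```

>>> move_arm(
  rows=[
    {"tx": 0,"ty": 0,"tz": -10,"rx": 0,"ry": 0,"rz": 0,"hand": 10},
    {"tx": 0,"ty": 0,"tz": -30,"rx": 0,"ry": 0,"rz": 0,"hand": 10},
    {"tx": 0,"ty": 0,"tz": -60,"rx": 0,"ry": 0,"rz": 0,"hand": 10},
    {"tx": 0,"ty": 0,"tz": -90,"rx": 0,"ry": 0,"rz": 0,"hand": 10},
    {"tx": 0,"ty": 0,"tz": -125,"rx": 0,"ry": 0,"rz": 0,"hand": 10},
    {"tx": 30,"ty": 0,"tz": -150,"rx": 0,"ry": 0,"rz": 0,"hand": 10},
    {"tx": 65,"ty": 5,"tz": -170,"rx": 0,"ry": 0,"rz": 0,"hand": 10},
    {"tx": 105,"ty": 15,"tz": -173,"rx": 0,"ry": 0,"rz": 0,"hand": 10},
  ],
)

```text
clock: 4.2
eef_pos: [457.3, -162.6, 201.8]
ee_rot: [0.664, 0.748, 0.0, 0.001]
wrist_force: [1.0, -0.2, -4.5]
opening: 0.267
gripper_force: 40.0
```

```bash
python3 -c "
from h import *
s=status.observe();print(s['wrist_force'],s['wrist_torque'],s['opening'],s['clock'])
rel((475,-5,200),96.9)
"
```

```text
[ 0.974669   -0.23491084 -4.46330806] [-0.02422601 -0.21802533  0.00860064] 0.26700080054666947 4.2
shift [154.4  36.2   1.7]
turn [ 0.14  0.11 -0.14]
```

>>> move_arm(
  rows=[
    {"tx": 35,"ty": 9,"tz": 1,"rx": 0,"ry": 0,"rz": 0,"hand": 10},
    {"tx": 75,"ty": 18,"tz": 1,"rx": 0,"ry": 0,"rz": 0,"hand": 10},
    {"tx": 110,"ty": 27,"tz": 1,"rx": 0,"ry": 0,"rz": 0,"hand": 10},
    {"tx": 140,"ty": 34,"tz": 1,"rx": 0,"ry": 0,"rz": 0,"hand": 10},
    {"tx": 154,"ty": 36,"tz": 1,"rx": 0,"ry": 0,"rz": 0,"hand": 10},
    {"tx": 154,"ty": 36,"tz": 1,"rx": 0,"ry": 0,"rz": 0,"hand": 10},
    {"tx": 154,"ty": 36,"tz": 1,"rx": 0,"ry": 0,"rz": 0,"hand": 10},
    {"tx": 154,"ty": 36,"tz": 1,"rx": 0,"ry": 0,"rz": 0,"hand": 10},
  ],
)

```text
clock: 5.0
eef_pos: [474.0, -6.9, 198.6]
ee_rot: [0.664, 0.748, -0.001, 0.0]
wrist_force: [0.6, 0.2, -4.1]
opening: 0.264
gripper_force: 40.0
```

```bash
python3 -c "
from h import *
c=imaging.calibration('wrist');im=imaging.snapshot('wrist');np.savez('w2',**c)
p,R=tool();print(p,np.degrees(np.arctan2(R[1,0],R[0,0])),status.observe()['clock'])
print(proj(c,(531,70,82)),proj(c,p+R@np.array([102,0,15])))
cv2.imwrite('pics/w2.png',im[:,:,::-1])"
```

```text
[474.08464654  -6.85670847 198.57127802] 96.80217781803339 5.05
[406.96613403 116.85956262] [320.19919492  42.28162984]
```

View pics/w2.png

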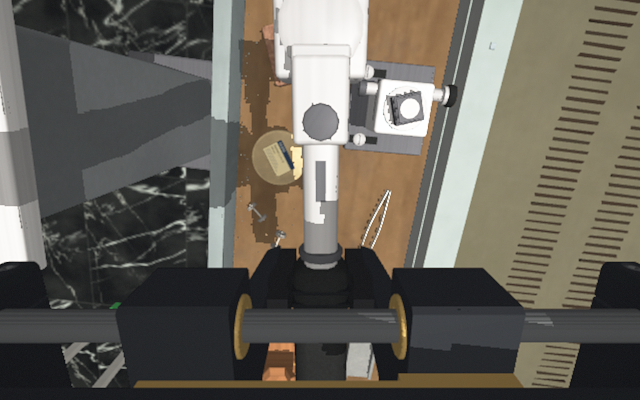

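The wrench is held straight and level. The screw head is at about (406,108), beside the wrench head. I enlarge that part to read its centre and its angle.

```bash
python3 -c "
import cv2
im=cv2.imread('pics/w2.png')[75:145,360:450]
cv2.imwrite('pics/w2c.png',cv2.resize(im,None,fx=8,fy=8,interpolation=cv2.INTER_CUBIC))"
```

```text
(no output)
```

View pics/w2c.png

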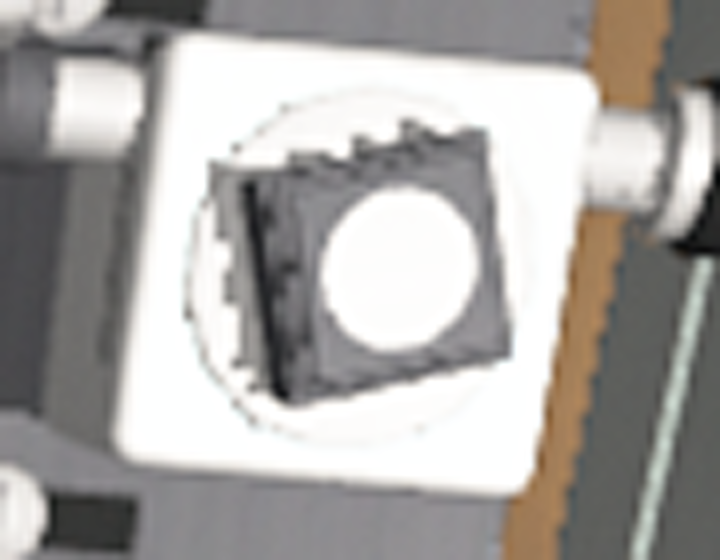

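```bash
python3 -c "
from h import *
c=dict(np.load('w2.npz'))
g=lambda x,y,z=82:ray(c,360+x/8,75+y/8,z)
print('dot',g(400,268).round(1))
for a,b,z in(((290,400),(508,352),79),((485,135),(508,352),79),((245,180),(290,400),78),((275,178),(485,132),79)):
    d=g(*b,z)-g(*a,z);print(np.hypot(*d[:2]).round(1),np.degrees(np.arctan2(d[1],d[0])).round(1),((g(*b,z)+g(*a,z))/2).round(1))
print('washer',g(360,265,69).round(1))
# stop block orientation
for a,b in(((600,75),(530,495)),((165,35),(595,72)),((120,460),(525,495))):
    d=g(*b,66)-g(*a,66);print('blk',np.degrees(np.arctan2(d[1],d[0])).round(1))
w=dict(np.load('w2.npz'))
for u,v,z in((320,122,97+98.5+0),):pass
p,R=tool();o=-c['R'].T@c['t']
# wrench in hand: hinge dot and shaft in tool frame (height tool z ~ -15)
for n,u,v,h in(('hinge',321,122,-18),('collar',321,250,-4),('headfront',321,45,-16)):
    X=ray(c,u,v,p[2]-h);print(n,(R.T@(X-p)).round(1))
"
```

```text
dot [532.1  76.2  82. ]
21.1 19.1 [534.7  66.6  79. ]
20.0 -71.8 [541.5  79.5  79. ]
21.0 -67.6 [521.   72.8  78. ]
19.8 18.8 [529.   86.1  79. ]
washer [531.5  76.5  69. ]
blk -87.5
blk 2.3
blk 2.1
hinge [ 69.9   0.4 -18.1]
collar [13.8  0.5 -4. ]
headfront [ 95.4   0.3 -16.1]
```

```bash
python3 -c "
from h import *
rel((565.2,-20.1,125),109)
"
```

```text
shift [-23.9  89.   73.5]
turn [ -0.06   0.05 -12.2 ]
```

>>> move_arm(
  rows=[
    {"tx": -4,"ty": 10,"tz": 6,"rx": 0,"ry": 0,"rz": -2,"hand": 10},
    {"tx": -8,"ty": 20,"tz": 14,"rx": 0,"ry": 0,"rz": -5,"hand": 10},
    {"tx": -14,"ty": 30,"tz": 24,"rx": 0,"ry": 0,"rz": -8,"hand": 10},
    {"tx": -20,"ty": 40,"tz": 35,"rx": 0,"ry": 0,"rz": -10,"hand": 10},
    {"tx": -24,"ty": 45,"tz": 44,"rx": 0,"ry": 0,"rz": -12.2,"hand": 10},
    {"tx": -24,"ty": 45,"tz": 44,"rx": 0,"ry": 0,"rz": -12.2,"hand": 10},
    {"tx": -24,"ty": 45,"tz": 44,"rx": 0,"ry": 0,"rz": -12.2,"hand": 10},
    {"tx": -24,"ty": 45,"tz": 44,"rx": 0,"ry": 0,"rz": -12.2,"hand": 10},
  ],
)

```text
clock: 5.85
eef_pos: [521.7, -23.3, 155.2]
ee_rot: [0.58, 0.815, 0.0, 0.0]
wrist_force: [-0.6, 0.5, -4.7]
opening: 0.262
gripper_force: 40.0
```

```bash
python3 -c "
from h import *
c=imaging.calibration('wrist');im=imaging.snapshot('wrist');np.savez('w3',**c)
p,R=tool();print(p,np.degrees(np.arctan2(R[1,0],R[0,0])),status.observe()['clock'])
u,v=proj(c,(532.1,76.2,82));print(u,v)
cv2.imwrite('pics/w3.png',im[:,:,::-1])
g=cv2.cvtColor(im,cv2.COLOR_RGB2GRAY)
m=(g>190).astype(np.uint8)
n,l,st,ce=cv2.connectedComponentsWithStats(m)
for i in range(1,n):
    if st[i,4]>60 and np.hypot(*(ce[i]-[u,v]))<60: print(st[i],ce[i],ray(c,*ce[i],82).round(1))
x0=int(u)-45;y0=max(0,int(v)-37);print(x0,y0)
cv2.imwrite('pics/w3c.png',cv2.resize(im[y0:y0+75,x0:x0+90,::-1],None,fx=8,fy=8,interpolation=cv2.INTER_CUBIC))
rel((565.2,-20.1,125),109)
"
```

```text
[521.79971198 -23.27705172 155.23914515] 109.15394321244476 5.9
389.26421054266183 82.41433171521759
[  274     0   159   213 13233] [334.17070959  73.4004383 ] [498.6  69.9  82. ]
[377  69  24  26 470] [388.55957447  81.63617021] [531.5  76.5  82. ]
[431  71  10  19  79] [435.84810127  80.07594937] [558.4  86.8  82. ]
344 45
shift [-11.2  42.   30.3]
turn [0.02 0.01 0.15]
```

View pics/w3c.png

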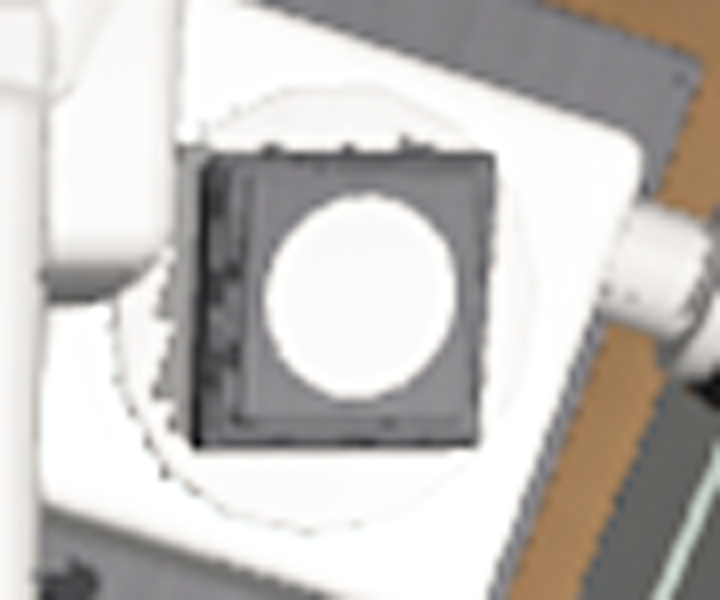

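>>> move_arm(
  rows=[
    {"tx": -3,"ty": 12,"tz": 5,"rx": 0,"ry": 0,"rz": 0,"hand": 10},
    {"tx": -7,"ty": 25,"tz": 15,"rx": 0,"ry": 0,"rz": 0,"hand": 10},
    {"tx": -11,"ty": 36,"tz": 28,"rx": 0,"ry": 0,"rz": 0,"hand": 10},
    {"tx": -11.3,"ty": 41.7,"tz": 40,"rx": 0,"ry": 0,"rz": 0,"hand": 10},
    {"tx": -11.3,"ty": 41.7,"tz": 50,"rx": 0,"ry": 0,"rz": 0,"hand": 10},
    {"tx": -11.3,"ty": 41.7,"tz": 53,"rx": 0,"ry": 0,"rz": 0,"hand": 10},
    {"tx": -11.3,"ty": 41.7,"tz": 53,"rx": 0,"ry": 0,"rz": 0,"hand": 10},
    {"tx": -11.3,"ty": 41.7,"tz": 53,"rx": 0,"ry": 0,"rz": 0,"hand": 10},
  ],
)

```text
clock: 6.7
eef_pos: [564.8, -20.5, 102.1]
ee_rot: [0.58, 0.815, -0.0, 0.0]
wrist_force: [-0.3, 0.1, -4.4]
opening: 0.267
gripper_force: 40.0
```

```bash
python3 -c "
from h import *
s=status.observe();print(s['wrist_force'],s['wrist_torque'],s['opening'],s['clock'])
rel((564.8,-20,84),109)
"
```

```text
[-0.32535345  0.12187679 -4.44033089] [-0.05892891 -0.13784628 -0.01595039] 0.26734449169423563 6.7
shift [ 0.5  0.1 18.1]
turn [-0.    0.01  0.16]
```

Lower slowly, watching the force.

>>> move_arm(
  rows=[
    {"tx": 0.4,"ty": 0,"tz": 1.5,"rx": 0,"ry": 0,"rz": 0,"hand": 10},
    {"tx": 0.4,"ty": 0,"tz": 3,"rx": 0,"ry": 0,"rz": 0,"hand": 10},
    {"tx": 0.4,"ty": 0,"tz": 4.5,"rx": 0,"ry": 0,"rz": 0,"hand": 10},
    {"tx": 0.4,"ty": 0,"tz": 6,"rx": 0,"ry": 0,"rz": 0,"hand": 10},
    {"tx": 0.4,"ty": 0,"tz": 7,"rx": 0,"ry": 0,"rz": 0,"hand": 10},
    {"tx": 0.4,"ty": 0,"tz": 8,"rx": 0,"ry": 0,"rz": 0,"hand": 10},
    {"tx": 0.4,"ty": 0,"tz": 9,"rx": 0,"ry": 0,"rz": 0,"hand": 10},
    {"tx": 0.4,"ty": 0,"tz": 9,"rx": 0,"ry": 0,"rz": 0,"hand": 10},
  ],
)

```text
clock: 7.5
eef_pos: [564.9, -20.2, 92.6]
ee_rot: [0.58, 0.815, -0.0, -0.0]
wrist_force: [-0.6, -0.1, -4.2]
opening: 0.267
gripper_force: 40.0
```

>>> move_arm(
  rows=[
    {"tx": 0,"ty": 0,"tz": 1,"rx": 0,"ry": 0,"rz": 0,"hand": 10},
    {"tx": 0,"ty": 0,"tz": 2,"rx": 0,"ry": 0,"rz": 0,"hand": 10},
    {"tx": 0,"ty": 0,"tz": 3.5,"rx": 0,"ry": 0,"rz": 0,"hand": 10},
    {"tx": 0,"ty": 0,"tz": 5,"rx": 0,"ry": 0,"rz": 0,"hand": 10},
    {"tx": 0,"ty": 0,"tz": 6,"rx": 0,"ry": 0,"rz": 0,"hand": 10},
    {"tx": 0,"ty": 0,"tz": 7,"rx": 0,"ry": 0,"rz": 0,"hand": 10},
    {"tx": 0,"ty": 0,"tz": 7,"rx": 0,"ry": 0,"rz": 0,"hand": 10},
    {"tx": 0,"ty": 0,"tz": 7,"rx": 0,"ry": 0,"rz": 0,"hand": 10},
  ],
)

```text
clock: 8.3
eef_pos: [565.0, -20.1, 85.7]
ee_rot: [0.58, 0.815, 0.0, 0.0]
wrist_force: [-0.9, 0.1, -3.9]
opening: 0.269
gripper_force: 40.0
```

```bash
python3 -c "
from h import *
s=status.observe();print(s['eef_pos'],s['wrist_force'],s['wrist_torque'],s['opening'],s['clock'])
# arc about socket axis: clockwise (world -z turn = tool +z turn); socket axis at tool x=102
for d in(3,4,6,8,9,12,16,20,24,28,32):
    a=np.radians(d); print(d,np.round([102*(1-np.cos(a)),-102*np.sin(a)],1), np.round([70*(1-np.cos(a)),-70*np.sin(a)],1))
"
```

```text
[565.01716191 -20.12678278  85.71321516] [-0.92119508  0.11529712 -3.90903205] [-0.0795039  -0.08990935 -0.02080915] 0.2688634136469861 8.3
3 [ 0.1 -5.3] [ 0.1 -3.7]
4 [ 0.2 -7.1] [ 0.2 -4.9]
6 [  0.6 -10.7] [ 0.4 -7.3]
8 [  1.  -14.2] [ 0.7 -9.7]
9 [  1.3 -16. ] [  0.9 -11. ]
12 [  2.2 -21.2] [  1.5 -14.6]
16 [  4.  -28.1] [  2.7 -19.3]
20 [  6.2 -34.9] [  4.2 -23.9]
24 [  8.8 -41.5] [  6.1 -28.5]
28 [ 11.9 -47.9] [  8.2 -32.9]
32 [ 15.5 -54.1] [ 10.6 -37.1]
```

>>> move_arm(
  rows=[
    {"tx": 0,"ty": 0,"tz": 0.8,"rx": 0,"ry": 0,"rz": 0,"hand": 10},
    {"tx": 0.1,"ty": -5.3,"tz": 0.8,"rx": 0,"ry": 0,"rz": 3,"hand": 10},
    {"tx": 0.6,"ty": -10.7,"tz": 0.8,"rx": 0,"ry": 0,"rz": 6,"hand": 10},
    {"tx": 1.3,"ty": -16,"tz": 0.8,"rx": 0,"ry": 0,"rz": 9,"hand": 10},
    {"tx": 2.2,"ty": -21.2,"tz": 0.8,"rx": 0,"ry": 0,"rz": 12,"hand": 10},
    {"tx": 4,"ty": -28.1,"tz": 0.8,"rx": 0,"ry": 0,"rz": 16,"hand": 10},
    {"tx": 4,"ty": -28.1,"tz": 0.8,"rx": 0,"ry": 0,"rz": 16,"hand": 10},
    {"tx": 4,"ty": -28.1,"tz": 0.8,"rx": 0,"ry": 0,"rz": 16,"hand": 10},
  ],
)

```text
clock: 9.1
eef_pos: [537.4, -25.7, 85.0]
ee_rot: [0.687, 0.727, -0.0, 0.0]
wrist_force: [1.0, -1.1, -3.4]
opening: 0.27
gripper_force: 40.0
```

```bash
cat > st.py <<'E'
from h import *
s=status.observe();p,R=tool()
print("F tool",(R.T@s['wrist_force']).round(2),"T tool",(R.T@s['wrist_torque']).round(3),s['opening'].round(3),s['clock'])
print("pos",p.round(1),"handle bearing by tool",(np.degrees(np.arctan2(R[1,0],R[0,0]))-180).round(2),"axis",(p+R@[102,0,0]).round(1))
E
python3 st.py
```

```text
Traceback (most recent call last):
  File "st.py", line 3, in <module>
    print("F tool",(R.T@s['wrist_force']).round(2),"T tool",(R.T@s['wrist_torque']).round(3),s['opening'].round(3),s['clock'])
                                                                                             ^^^^^^^^^^^^^^^^^^
AttributeError: 'float' object has no attribute 'round'
```

>>> move_arm(
  rows=[
    {"tx": 0.05,"ty": -2.7,"tz": 0,"rx": 0,"ry": 0,"rz": 1.5,"hand": 10},
    {"tx": 0.1,"ty": -5.3,"tz": 0,"rx": 0,"ry": 0,"rz": 3,"hand": 10},
    {"tx": 0.3,"ty": -8,"tz": 0,"rx": 0,"ry": 0,"rz": 4.5,"hand": 10},
    {"tx": 0.6,"ty": -10.7,"tz": 0,"rx": 0,"ry": 0,"rz": 6,"hand": 10},
    {"tx": 1,"ty": -14.2,"tz": 0,"rx": 0,"ry": 0,"rz": 8,"hand": 10},
    {"tx": 1,"ty": -14.2,"tz": 0,"rx": 0,"ry": 0,"rz": 8,"hand": 10},
    {"tx": 1,"ty": -14.2,"tz": 0,"rx": 0,"ry": 0,"rz": 8,"hand": 10},
    {"tx": 1,"ty": -14.2,"tz": 0,"rx": 0,"ry": 0,"rz": 8,"hand": 10},
  ],
)

```text
clock: 9.9
eef_pos: [522.8, -25.6, 84.9]
ee_rot: [0.736, 0.676, -0.0, 0.0]
wrist_force: [0.1, -1.6, -4.6]
opening: 0.269
gripper_force: 40.0
```

```bash
sed -i "s/s\['opening'\].round(3)/s['opening']/" st.py; python3 st.py
```

```text
F tool [-1.63  0.21  4.63] T tool [-0.142 -0.524  0.026] 0.2694828175530339 9.9
pos [522.8 -25.6  84.9] handle bearing by tool -94.86 axis [531.4  76.1  84.9]
```

>>> move_arm(
  rows=[
    {"tx": 0.05,"ty": -2.7,"tz": 0,"rx": 0,"ry": 0,"rz": 1.5,"hand": 10},
    {"tx": 0.1,"ty": -5.3,"tz": 0,"rx": 0,"ry": 0,"rz": 3,"hand": 10},
    {"tx": 0.3,"ty": -8,"tz": 0,"rx": 0,"ry": 0,"rz": 4.5,"hand": 10},
    {"tx": 0.6,"ty": -10.7,"tz": 0,"rx": 0,"ry": 0,"rz": 6,"hand": 10},
    {"tx": 1,"ty": -14.2,"tz": 0,"rx": 0,"ry": 0,"rz": 8,"hand": 10},
    {"tx": 1,"ty": -14.2,"tz": 0,"rx": 0,"ry": 0,"rz": 8,"hand": 10},
    {"tx": 1,"ty": -14.2,"tz": 0,"rx": 0,"ry": 0,"rz": 8,"hand": 10},
    {"tx": 1,"ty": -14.2,"tz": 0,"rx": 0,"ry": 0,"rz": 8,"hand": 10},
  ],
)

```text
clock: 10.7
eef_pos: [508.7, -23.3, 84.9]
ee_rot: [0.782, 0.623, -0.0, -0.0]
wrist_force: [0.2, -3.9, -2.5]
opening: 0.266
gripper_force: 40.0
```

```bash
python3 st.py
```

```text
F tool [-3.74  1.02  2.49] T tool [-0.215 -0.697  0.046] 0.2659234041820471 10.7
pos [508.7 -23.3  84.9] handle bearing by tool -102.86 axis [531.4  76.1  84.8]
```

>>> move_arm(
  rows=[
    {"tx": -0.4,"ty": -1.8,"tz": 0,"rx": 0,"ry": 0,"rz": 1,"hand": 10},
    {"tx": -0.4,"ty": -3.6,"tz": 0,"rx": 0,"ry": 0,"rz": 2,"hand": 10},
    {"tx": -0.3,"ty": -5.3,"tz": 0,"rx": 0,"ry": 0,"rz": 3,"hand": 10},
    {"tx": -0.2,"ty": -7.1,"tz": 0,"rx": 0,"ry": 0,"rz": 4,"hand": 10},
    {"tx": -0.1,"ty": -8.9,"tz": 0,"rx": 0,"ry": 0,"rz": 5,"hand": 10},
    {"tx": 0.1,"ty": -10.7,"tz": 0,"rx": 0,"ry": 0,"rz": 6,"hand": 10},
    {"tx": 0.1,"ty": -10.7,"tz": 0,"rx": 0,"ry": 0,"rz": 6,"hand": 10},
    {"tx": 0.1,"ty": -10.7,"tz": 0,"rx": 0,"ry": 0,"rz": 6,"hand": 10},
  ],
)

```text
clock: 11.5
eef_pos: [498.5, -20.4, 84.9]
ee_rot: [0.813, 0.582, 0.0, -0.0]
wrist_force: [0.2, -1.1, -4.7]
opening: 0.265
gripper_force: 40.0
```

```bash
python3 st.py
```

```text
F tool [-0.98  0.57  4.73] T tool [-0.225 -0.31  -0.016] 0.26514117041114227 11.5
pos [498.5 -20.4  84.9] handle bearing by tool -108.84 axis [531.4  76.1  85. ]
```

>>> move_arm(
  rows=[
    {"tx": 0,"ty": -1.8,"tz": 0,"rx": 0,"ry": 0,"rz": 1,"hand": 10},
    {"tx": 0,"ty": -3.6,"tz": 0,"rx": 0,"ry": 0,"rz": 2,"hand": 10},
    {"tx": 0.1,"ty": -5.3,"tz": 0,"rx": 0,"ry": 0,"rz": 3,"hand": 10},
    {"tx": 0.2,"ty": -7.1,"tz": 0,"rx": 0,"ry": 0,"rz": 4,"hand": 10},
    {"tx": 0.4,"ty": -8.9,"tz": 0,"rx": 0,"ry": 0,"rz": 5,"hand": 10},
    {"tx": 0.6,"ty": -10.7,"tz": 0,"rx": 0,"ry": 0,"rz": 6,"hand": 10},
    {"tx": 0.6,"ty": -10.7,"tz": 0,"rx": 0,"ry": 0,"rz": 6,"hand": 10},
    {"tx": 0.6,"ty": -10.7,"tz": 0,"rx": 0,"ry": 0,"rz": 6,"hand": 10},
  ],
)

```text
clock: 12.3
eef_pos: [489.3, -16.8, 85.1]
ee_rot: [0.843, 0.538, 0.001, 0.0]
wrist_force: [3.7, -1.9, -4.7]
opening: 0.266
gripper_force: 40.1
```

```bash
python3 st.py
```

```text
F tool [-0.2   4.17  4.68] T tool [-1.    -0.322 -0.278] 0.26615619099373206 12.3
pos [489.3 -16.8  85.1] handle bearing by tool -114.85 axis [532.1  75.8  85.1]
```

>>> move_arm(
  rows=[
    {"tx": 0,"ty": -0.9,"tz": 0,"rx": 0,"ry": 0,"rz": 0.5,"hand": 10},
    {"tx": 0,"ty": -1.8,"tz": 0,"rx": 0,"ry": 0,"rz": 1,"hand": 10},
    {"tx": 0,"ty": -2.7,"tz": 0,"rx": 0,"ry": 0,"rz": 1.5,"hand": 10},
    {"tx": 0,"ty": -3.6,"tz": 0,"rx": 0,"ry": 0,"rz": 2,"hand": 10},
    {"tx": 0,"ty": -3.6,"tz": 0,"rx": 0,"ry": 0,"rz": 2,"hand": 10},
    {"tx": 0,"ty": -3.6,"tz": 0,"rx": 0,"ry": 0,"rz": 2,"hand": 10},
    {"tx": 0,"ty": -3.6,"tz": 0,"rx": 0,"ry": 0,"rz": 2,"hand": 10},
    {"tx": 0,"ty": -3.6,"tz": 0,"rx": 0,"ry": 0,"rz": 2,"hand": 10},
  ],
)

```text
clock: 13.1
eef_pos: [486.5, -15.4, 85.1]
ee_rot: [0.852, 0.523, 0.001, 0.001]
wrist_force: [4.3, -2.9, -4.4]
opening: 0.264
gripper_force: 40.1
```

```bash
python3 st.py; python3 -c "
from h import *
c=imaging.calibration('wrist');im=imaging.snapshot('wrist')
cv2.imwrite('pics/w4.png',im[:,:,::-1])"
```

```text
F tool [-0.66  5.18  4.42] T tool [-1.374 -0.355 -0.282] 0.2643623916235769 13.1
pos [486.5 -15.4  85.1] handle bearing by tool -116.91 axis [532.7  75.5  85.2]
```

View pics/w4.png

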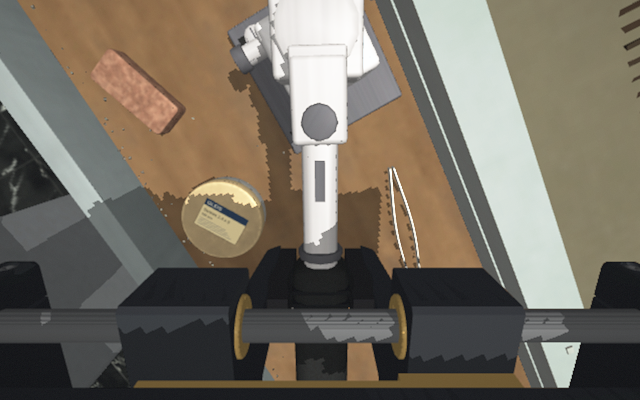

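Tight: the resistance has risen to 5 N. The picture still shows the head almost in line with the shaft, with the hinge at about (320,121), so it has not broken over yet.

>>> move_arm(
  rows=[
    {"tx": 0,"ty": -0.9,"tz": 0,"rx": 0,"ry": 0,"rz": 0.5,"hand": 10},
    {"tx": 0,"ty": -1.8,"tz": 0,"rx": 0,"ry": 0,"rz": 1,"hand": 10},
    {"tx": 0,"ty": -2.7,"tz": 0,"rx": 0,"ry": 0,"rz": 1.5,"hand": 10},
    {"tx": 0,"ty": -3.6,"tz": 0,"rx": 0,"ry": 0,"rz": 2,"hand": 10},
    {"tx": 0,"ty": -3.6,"tz": 0,"rx": 0,"ry": 0,"rz": 2,"hand": 10},
    {"tx": 0,"ty": -3.6,"tz": 0,"rx": 0,"ry": 0,"rz": 2,"hand": 10},
    {"tx": 0,"ty": -3.6,"tz": 0,"rx": 0,"ry": 0,"rz": 2,"hand": 10},
    {"tx": 0,"ty": -3.6,"tz": 0,"rx": 0,"ry": 0,"rz": 2,"hand": 10},
  ],
)

```text
clock: 13.95
eef_pos: [484.0, -14.1, 85.2]
ee_rot: [0.862, 0.508, 0.002, 0.001]
wrist_force: [6.5, -4.3, -5.2]
opening: 0.269
gripper_force: 40.0
```

```bash
python3 st.py; cat > ha.py <<'E'
from h import *
import sys
def headline(im):
    g=cv2.cvtColor(im,cv2.COLOR_BGR2GRAY).astype(float)
    # left and right edges of the head block, sub-pixel, rows 62..100
    out=[]
    for lo,hi,sg in((278,305,1),(335,362,-1)):
        pass
    # hinge disc: dark blob in white head
    m=((g>60)&(g<150)).astype(np.uint8); m[:,:290]=0;m[:,350:]=0;m[:90]=0;m[145:]=0
    n,l,st,ce=cv2.connectedComponentsWithStats(m); i=1+np.argmax(st[1:,4]); return ce[i].round(2),st[i,4]
for f in sys.argv[1:]:print(f,headline(cv2.imread(f)))
E
python3 -c "
from h import *
cv2.imwrite('pics/w5.png',imaging.snapshot('wrist')[:,:,::-1])"; python3 ha.py pics/w2.png pics/w4.png pics/w5.png
```

```text
F tool [-0.62  7.7   5.24] T tool [-1.649 -0.357 -0.128] 0.2688813405709898 13.95
pos [484.  -14.1  85.2] handle bearing by tool -118.97 axis [533.4  75.1  85.4]
pics/w2.png (array([319.78, 121.63]), np.int32(1021))
pics/w4.png (array([318.66, 121.6 ]), np.int32(1035))
pics/w5.png (array([319.56, 121.68]), np.int32(1033))
```

>>> move_arm(
  rows=[
    {"tx": 0,"ty": -0.9,"tz": 0,"rx": 0,"ry": 0,"rz": 0.5,"hand": 10},
    {"tx": 0,"ty": -1.8,"tz": 0,"rx": 0,"ry": 0,"rz": 1,"hand": 10},
    {"tx": 0,"ty": -2.7,"tz": 0,"rx": 0,"ry": 0,"rz": 1.5,"hand": 10},
    {"tx": 0,"ty": -3.6,"tz": 0,"rx": 0,"ry": 0,"rz": 2,"hand": 10},
    {"tx": 0,"ty": -3.6,"tz": 0,"rx": 0,"ry": 0,"rz": 2,"hand": 10},
    {"tx": 0,"ty": -3.6,"tz": 0,"rx": 0,"ry": 0,"rz": 2,"hand": 10},
    {"tx": 0,"ty": -3.6,"tz": 0,"rx": 0,"ry": 0,"rz": 2,"hand": 10},
    {"tx": 0,"ty": -3.6,"tz": 0,"rx": 0,"ry": 0,"rz": 2,"hand": 10},
  ],
)

```text
clock: 14.8
eef_pos: [481.5, -12.7, 85.3]
ee_rot: [0.871, 0.492, 0.002, 0.001]
wrist_force: [6.7, -4.1, -5.7]
opening: 0.268
gripper_force: 40.0
```

```bash
python3 st.py; python3 -c "
from h import *
cv2.imwrite('pics/w6.png',imaging.snapshot('wrist')[:,:,::-1])"; python3 ha.py pics/w6.png
```

```text
F tool [-0.07  7.79  5.69] T tool [-1.905 -0.257  0.015] 0.26823584562689573 14.8
pos [481.5 -12.7  85.3] handle bearing by tool -121.04 axis [534.1  74.7  85.5]
pics/w6.png (array([320.45, 121.61]), np.int32(1026))
```

```bash
cat > ang.py <<'E'
from h import *
import sys
S=np.array([531.5,76.2])
for x,y,b,u in [eval(a) for a in sys.argv[1:]]:
    a=np.radians(b+180); ex=np.array([np.cos(a),np.sin(a)]); ey=np.array([np.sin(a),-np.cos(a)])
    H=np.array([x,y])+70*ex+ey*(u-319.78)*0.4
    # hinge constrained 32 from S
    v=H-S; w=np.array([x,y])-H
    f=lambda v:np.degrees(np.arctan2(v[1],v[0]))
    print("head",f(v).round(2),"shaft",f(w).round(2),"break rad",np.radians(f(v)-f(w)).round(3),"r",np.hypot(*v).round(1))
E
python3 ang.py 486.5,-15.4,-116.91,318.66 484,-14.1,-118.97,319.56 481.5,-12.7,-121.04,320.45
```

```text
head -115.33 shaft -116.54 break rad 0.021 r 32.1
head -115.23 shaft -118.9 break rad 0.064 r 32.1
head -115.2 shaft -121.26 break rad 0.106 r 32.1
```

The head has stopped at -115.2° while the shaft keeps turning, so the handle is breaking over, now at about 0.11 rad. One more small step for margin.

>>> move_arm(
  rows=[
    {"tx": 0,"ty": -0.9,"tz": 0,"rx": 0,"ry": 0,"rz": 0.5,"hand": 10},
    {"tx": 0,"ty": -1.8,"tz": 0,"rx": 0,"ry": 0,"rz": 1,"hand": 10},
    {"tx": 0,"ty": -2.7,"tz": 0,"rx": 0,"ry": 0,"rz": 1.5,"hand": 10},
    {"tx": 0,"ty": -3.6,"tz": 0,"rx": 0,"ry": 0,"rz": 2,"hand": 10},
    {"tx": 0,"ty": -3.6,"tz": 0,"rx": 0,"ry": 0,"rz": 2,"hand": 10},
    {"tx": 0,"ty": -3.6,"tz": 0,"rx": 0,"ry": 0,"rz": 2,"hand": 10},
    {"tx": 0,"ty": -3.6,"tz": 0,"rx": 0,"ry": 0,"rz": 2,"hand": 10},
    {"tx": 0,"ty": -3.6,"tz": 0,"rx": 0,"ry": 0,"rz": 2,"hand": 10},
  ],
)

```text
clock: 15.65
eef_pos: [479.2, -11.1, 85.4]
ee_rot: [0.879, 0.476, 0.003, 0.002]
wrist_force: [7.0, -6.3, -5.3]
opening: 0.266
gripper_force: 40.0
```

```bash
python3 st.py; python3 -c "
from h import *
cv2.imwrite('pics/w7.png',imaging.snapshot('wrist')[:,:,::-1])"; python3 ha.py pics/w7.png
```

```text
F tool [-1.43  9.3   5.36] T tool [-2.149 -0.275  0.142] 0.26566088833220397 15.65
pos [479.2 -11.1  85.4] handle bearing by tool -123.1 axis [534.9  74.3  85.7]
pics/w7.png (array([321.24, 121.56]), np.int32(1009))
```

```bash
python3 ang.py 479.2,-11.1,-123.1,321.24; python3 -c "
from h import *
rel((494.9,-19,85),69)"
```

```text
head -115.11 shaft -123.58 break rad 0.148 r 32.0
shift [ 2.  17.5  0.5]
turn [  0.34  -0.14 -12.1 ]
```

>>> move_arm(
  rows=[
    {"tx": 0.1,"ty": 3.6,"tz": 0,"rx": 0,"ry": 0,"rz": -2,"hand": 10},
    {"tx": 0.2,"ty": 7.1,"tz": 0,"rx": 0,"ry": 0,"rz": -4,"hand": 10},
    {"tx": 0.6,"ty": 10.7,"tz": 0,"rx": 0,"ry": 0,"rz": -6,"hand": 10},
    {"tx": 1,"ty": 14.2,"tz": 0,"rx": 0,"ry": 0,"rz": -8,"hand": 10},
    {"tx": 1.5,"ty": 17.7,"tz": 0,"rx": 0,"ry": 0,"rz": -10,"hand": 10},
    {"tx": 2.2,"ty": 20.8,"tz": 0,"rx": 0,"ry": 0,"rz": -11.8,"hand": 10},
    {"tx": 2.2,"ty": 20.8,"tz": 0,"rx": 0,"ry": 0,"rz": -11.8,"hand": 10},
    {"tx": 2.2,"ty": 20.8,"tz": 0,"rx": 0,"ry": 0,"rz": -11.8,"hand": 10},
  ],
)

```text
clock: 16.5
eef_pos: [494.3, -19.0, 84.9]
ee_rot: [0.825, 0.566, 0.0, -0.0]
wrist_force: [3.0, -0.3, -4.6]
opening: 0.267
gripper_force: 40.0
```

```bash
python3 st.py; python3 -c "
from h import *
cv2.imwrite('pics/w8.png',imaging.snapshot('wrist')[:,:,::-1])"; python3 ha.py pics/w8.png
```

```text
F tool [0.79 2.92 4.58] T tool [-0.65   0.048  0.057] 0.2665821937664137 16.5
pos [494.3 -19.   84.9] handle bearing by tool -111.09 axis [531.   76.1  84.9]
pics/w8.png (array([320.58, 121.75]), np.int32(1029))
```

>>> move_arm(
  rows=[
    {"tx": 0,"ty": 0.9,"tz": 0,"rx": 0,"ry": 0,"rz": -0.5,"hand": 10},
    {"tx": 0,"ty": 1.8,"tz": 0,"rx": 0,"ry": 0,"rz": -1,"hand": 10},
    {"tx": 0,"ty": 2.7,"tz": 0,"rx": 0,"ry": 0,"rz": -1.5,"hand": 10},
    {"tx": 0,"ty": 3.6,"tz": 0,"rx": 0,"ry": 0,"rz": -2,"hand": 10},
    {"tx": 0,"ty": 3.6,"tz": 0,"rx": 0,"ry": 0,"rz": -2,"hand": 10},
    {"tx": 0,"ty": 3.6,"tz": 0,"rx": 0,"ry": 0,"rz": -2,"hand": 10},
    {"tx": 0,"ty": 3.6,"tz": 0,"rx": 0,"ry": 0,"rz": -2,"hand": 10},
    {"tx": 0,"ty": 3.6,"tz": 0,"rx": 0,"ry": 0,"rz": -2,"hand": 10},
  ],
)

```text
clock: 17.35
eef_pos: [497.6, -20.5, 84.9]
ee_rot: [0.814, 0.58, -0.0, -0.0]
wrist_force: [1.4, 1.8, -4.8]
opening: 0.263
gripper_force: 40.0
```

```bash
python3 st.py; python3 -c "
from h import *
cv2.imwrite('pics/w9.png',imaging.snapshot('wrist')[:,:,::-1])"; python3 ha.py pics/w9.png
```

```text
F tool [2.18 0.78 4.82] T tool [-0.346  0.243  0.11 ] 0.26274531684375513 17.35
pos [497.6 -20.5  84.9] handle bearing by tool -109.04 axis [530.9  75.9  84.9]
pics/w9.png (array([320.31, 121.65]), np.int32(1026))
```

Little load is left, so I lift straight up.

>>> move_arm(
  rows=[
    {"tx": -0.3,"ty": 0,"tz": -3,"rx": 0,"ry": 0,"rz": 0,"hand": 10},
    {"tx": -0.3,"ty": 0,"tz": -6,"rx": 0,"ry": 0,"rz": 0,"hand": 10},
    {"tx": -0.3,"ty": 0,"tz": -9,"rx": 0,"ry": 0,"rz": 0,"hand": 10},
    {"tx": -0.3,"ty": 0,"tz": -13,"rx": 0,"ry": 0,"rz": 0,"hand": 10},
    {"tx": -0.3,"ty": 0,"tz": -18,"rx": 0,"ry": 0,"rz": 0,"hand": 10},
    {"tx": -0.3,"ty": 0,"tz": -30,"rx": 0,"ry": 0,"rz": 0,"hand": 10},
    {"tx": -0.3,"ty": 0,"tz": -50,"rx": 0,"ry": 0,"rz": 0,"hand": 10},
    {"tx": -0.3,"ty": 0,"tz": -75,"rx": 0,"ry": 0,"rz": 0,"hand": 10},
  ],
)

```text
clock: 18.2
eef_pos: [496.3, -21.5, 160.2]
ee_rot: [0.814, 0.58, -0.002, -0.001]
wrist_force: [0.0, -0.5, -3.3]
opening: 0.263
gripper_force: 40.0
```

```bash
python3 st.py; python3 -c "
from h import *
rel((457,-265,175),96.9)"
```

```text
F tool [-0.49  0.22  3.3 ] T tool [-0.152 -0.037  0.028] 0.26311862351485 18.2
pos [496.3 -21.5 160.2] handle bearing by tool -109.06 axis [529.6  74.9 160. ]
shift [-243.    42.3  -14.4]
turn [ -0.18   0.07 -25.96]
```

>>> move_arm(
  rows=[
    {"tx": -25,"ty": 5,"tz": -10,"rx": 0,"ry": 0,"rz": -3,"hand": 10},
    {"tx": -60,"ty": 10,"tz": -14,"rx": 0,"ry": 0,"rz": -7,"hand": 10},
    {"tx": -100,"ty": 17,"tz": -14,"rx": 0,"ry": 0,"rz": -12,"hand": 10},
    {"tx": -140,"ty": 24,"tz": -14,"rx": 0,"ry": 0,"rz": -17,"hand": 10},
    {"tx": -180,"ty": 31,"tz": -14,"rx": 0,"ry": 0,"rz": -22,"hand": 10},
    {"tx": -215,"ty": 38,"tz": -14,"rx": 0,"ry": 0,"rz": -26,"hand": 10},
    {"tx": -238,"ty": 42,"tz": -14,"rx": 0,"ry": 0,"rz": -26,"hand": 10},
    {"tx": -243,"ty": 42,"tz": -14,"rx": 0,"ry": 0,"rz": -26,"hand": 10},
  ],
)

```text
clock: 19.0
eef_pos: [455.6, -268.8, 173.6]
ee_rot: [0.666, 0.746, -0.002, -0.0]
wrist_force: [0.7, -0.4, -4.3]
opening: 0.269
gripper_force: 40.0
```

```bash
python3 st.py; python3 -c "
from h import *
rel((455.1,-268.8,29),96.9)
cv2.imwrite('pics/w10.png',imaging.snapshot('wrist')[:,:,::-1])"; python3 ha.py pics/w2.png pics/w10.png
```

```text
F tool [-0.42  0.68  4.34] T tool [-0.066 -0.083 -0.009] 0.26929358412914745 19.0
pos [ 455.6 -268.8  173.6] handle bearing by tool -83.45 axis [ 444.  -167.5  173.4]
shift [ 4.000e-01 -1.000e-01  1.446e+02]
turn [-0.16  0.13 -0.35]
pics/w2.png (array([319.78, 121.63]), np.int32(1021))
pics/w10.png (array([315.12, 121.08]), np.int32(602))
```

View pics/w10.png

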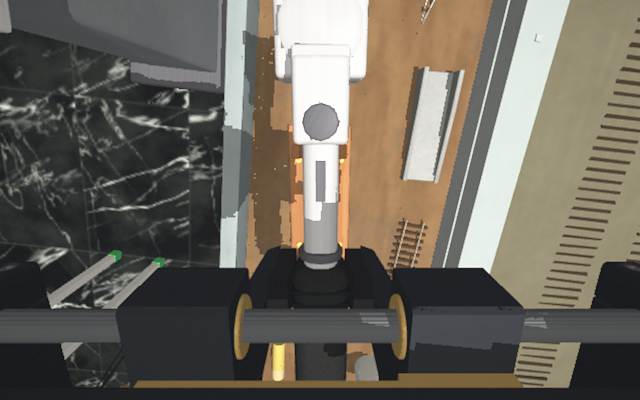

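The wrench is straight and lies over the stand in line with it, hinge at about (321,122). I lower it.

>>> move_arm(
  rows=[
    {"tx": 0.4,"ty": -0.1,"tz": 30,"rx": -0.15,"ry": 0.1,"rz": -0.3,"hand": 10},
    {"tx": 0.4,"ty": -0.1,"tz": 60,"rx": -0.15,"ry": 0.1,"rz": -0.3,"hand": 10},
    {"tx": 0.4,"ty": -0.1,"tz": 90,"rx": -0.15,"ry": 0.1,"rz": -0.3,"hand": 10},
    {"tx": 0.4,"ty": -0.1,"tz": 115,"rx": -0.15,"ry": 0.1,"rz": -0.3,"hand": 10},
    {"tx": 0.4,"ty": -0.1,"tz": 130,"rx": -0.15,"ry": 0.1,"rz": -0.3,"hand": 10},
    {"tx": 0.4,"ty": -0.1,"tz": 138,"rx": -0.15,"ry": 0.1,"rz": -0.3,"hand": 10},
    {"tx": 0.4,"ty": -0.1,"tz": 143,"rx": -0.15,"ry": 0.1,"rz": -0.3,"hand": 10},
    {"tx": 0.4,"ty": -0.1,"tz": 145,"rx": -0.15,"ry": 0.1,"rz": -0.3,"hand": 10},
  ],
)

```text
clock: 19.85
eef_pos: [456.8, -263.4, 29.2]
ee_rot: [0.661, 0.75, 0.001, -0.001]
wrist_force: [-5.1, 1.1, 2.5]
opening: 0.264
gripper_force: 40.0
```

```bash
python3 st.py; python3 -c "
from h import *
rel((455.1,-268.8,27),96.9)"
```

```text
F tool [ 1.78 -4.94 -2.52] T tool [0.785 0.075 0.171] 0.2636720959731144 19.85
pos [ 456.8 -263.4   29.2] handle bearing by tool -82.74 axis [ 443.9 -162.2   29.4]
shift [-5.2 -2.3  2.2]
turn [ 0.   -0.11  0.36]
```

>>> move_arm(
  rows=[
    {"tx": 0,"ty": 0,"tz": -8,"rx": 0,"ry": 0,"rz": 0,"hand": 10},
    {"tx": 0,"ty": 0,"tz": -14,"rx": 0,"ry": 0,"rz": 0,"hand": 10},
    {"tx": -4.5,"ty": -2.2,"tz": -14,"rx": 0,"ry": 0,"rz": 0.3,"hand": 10},
    {"tx": -4.5,"ty": -2.2,"tz": -14,"rx": 0,"ry": 0,"rz": 0.3,"hand": 10},
    {"tx": -4.5,"ty": -2.2,"tz": -14,"rx": 0,"ry": 0,"rz": 0.3,"hand": 10},
    {"tx": -4.5,"ty": -2.2,"tz": -14,"rx": 0,"ry": 0,"rz": 0.3,"hand": 10},
    {"tx": -4.5,"ty": -2.2,"tz": -14,"rx": 0,"ry": 0,"rz": 0.3,"hand": 10},
    {"tx": -4.5,"ty": -2.2,"tz": -14,"rx": 0,"ry": 0,"rz": 0.3,"hand": 10},
  ],
)

```text
clock: 20.65
eef_pos: [456.3, -268.6, 42.8]
ee_rot: [0.663, 0.749, 0.002, 0.0]
wrist_force: [-0.3, -0.2, -4.0]
opening: 0.266
gripper_force: 40.0
```

```bash
python3 st.py; python3 -c "
from h import *
rel((455.1,-268.8,27),96.9)"
```

```text
F tool [-0.22 -0.3   4.04] T tool [-0.058 -0.103  0.035] 0.26602992122626645 20.65
pos [ 456.3 -268.6   42.8] handle bearing by tool -83.05 axis [ 443.9 -167.3   43. ]
shift [-0.1 -1.2 15.8]
turn [ 0.14 -0.11  0.05]
```

>>> move_arm(
  rows=[
    {"tx": 0,"ty": -1.2,"tz": 2,"rx": 0.1,"ry": -0.1,"rz": 0,"hand": 10},
    {"tx": 0,"ty": -1.2,"tz": 4,"rx": 0.1,"ry": -0.1,"rz": 0,"hand": 10},
    {"tx": 0,"ty": -1.2,"tz": 7,"rx": 0.1,"ry": -0.1,"rz": 0,"hand": 10},
    {"tx": 0,"ty": -1.2,"tz": 10,"rx": 0.1,"ry": -0.1,"rz": 0,"hand": 10},
    {"tx": 0,"ty": -1.2,"tz": 13,"rx": 0.1,"ry": -0.1,"rz": 0,"hand": 10},
    {"tx": 0,"ty": -1.2,"tz": 15,"rx": 0.1,"ry": -0.1,"rz": 0,"hand": 10},
    {"tx": 0,"ty": -1.2,"tz": 15.5,"rx": 0.1,"ry": -0.1,"rz": 0,"hand": 10},
    {"tx": 0,"ty": -1.2,"tz": 15.5,"rx": 0.1,"ry": -0.1,"rz": 0,"hand": 10},
  ],
)

```text
clock: 21.45
eef_pos: [455.0, -268.8, 27.4]
ee_rot: [0.663, 0.749, 0.0, 0.0]
wrist_force: [0.1, -0.4, -4.0]
opening: 0.268
gripper_force: 40.0
```

```bash
python3 st.py
```

```text
F tool [-0.44  0.06  3.96] T tool [ 0.051 -0.003  0.075] 0.2684318873761213 21.45
pos [ 455.  -268.8   27.4] handle bearing by tool -83.05 axis [ 442.7 -167.5   27.4]
```

Back at the pick-up pose with no side load. I set it down, open the fingers and rise.

>>> move_arm(
  rows=[
    {"tx": 0,"ty": 0,"tz": 0.7,"rx": 0,"ry": 0,"rz": 0,"hand": 10},
    {"tx": 0,"ty": 0,"tz": 0.7,"rx": 0,"ry": 0,"rz": 0,"hand": 10},
    {"tx": 0,"ty": 0,"tz": 0.7,"rx": 0,"ry": 0,"rz": 0,"hand": 32},
    {"tx": 0,"ty": 0,"tz": 0.7,"rx": 0,"ry": 0,"rz": 0,"hand": 40},
    {"tx": 0,"ty": 0,"tz": 0.7,"rx": 0,"ry": 0,"rz": 0,"hand": 55},
    {"tx": 0,"ty": 0,"tz": 0.7,"rx": 0,"ry": 0,"rz": 0,"hand": 55},
    {"tx": 0,"ty": 0,"tz": 0.7,"rx": 0,"ry": 0,"rz": 0,"hand": 55},
    {"tx": 0,"ty": 0,"tz": 0.7,"rx": 0,"ry": 0,"rz": 0,"hand": 55},
  ],
)

```text
clock: 22.25
eef_pos: [455.1, -268.9, 26.7]
ee_rot: [0.663, 0.749, 0.0, 0.0]
wrist_force: [0.3, 0.1, 0.6]
opening: 0.549
gripper_force: 0.0
```

>>> move_arm(
  rows=[
    {"tx": 0,"ty": 0,"tz": -8,"rx": 0,"ry": 0,"rz": 0,"hand": 55},
    {"tx": 0,"ty": 0,"tz": -20,"rx": 0,"ry": 0,"rz": 0,"hand": 55},
    {"tx": 0,"ty": 0,"tz": -40,"rx": 0,"ry": 0,"rz": 0,"hand": 55},
    {"tx": 0,"ty": 0,"tz": -70,"rx": 0,"ry": 0,"rz": 0,"hand": 55},
    {"tx": 0,"ty": 0,"tz": -100,"rx": 0,"ry": 0,"rz": 0,"hand": 55},
    {"tx": 0,"ty": 0,"tz": -135,"rx": 0,"ry": 0,"rz": 0,"hand": 55},
    {"tx": 0,"ty": 0,"tz": -165,"rx": 0,"ry": 0,"rz": 0,"hand": 55},
    {"tx": 0,"ty": 0,"tz": -175,"rx": 0,"ry": 0,"rz": 0,"hand": 55},
  ],
)

```text
clock: 23.05
eef_pos: [456.3, -269.3, 205.5]
ee_rot: [0.663, 0.749, 0.001, 0.003]
wrist_force: [-0.2, 0.2, 0.1]
opening: 0.554
gripper_force: 0.0
```

```bash
python3 st.py; python3 -c "
from h import *
a=imaging.snapshot('wrist')[:,:,::-1];b=imaging.snapshot('top')[160:250,170:440,::-1]
b=cv2.resize(b,(640,213),interpolation=cv2.INTER_CUBIC)
cv2.imwrite('pics/end.png',np.vstack([a[:380],b]))"
```

```text
F tool [ 0.26 -0.18 -0.09] T tool [-0.105 -0.006  0.026] 0.5535423013002634 23.05
pos [ 456.3 -269.3  205.5] handle bearing by tool -83.06 axis [ 444.  -168.   205.2]
```

View pics/end.png

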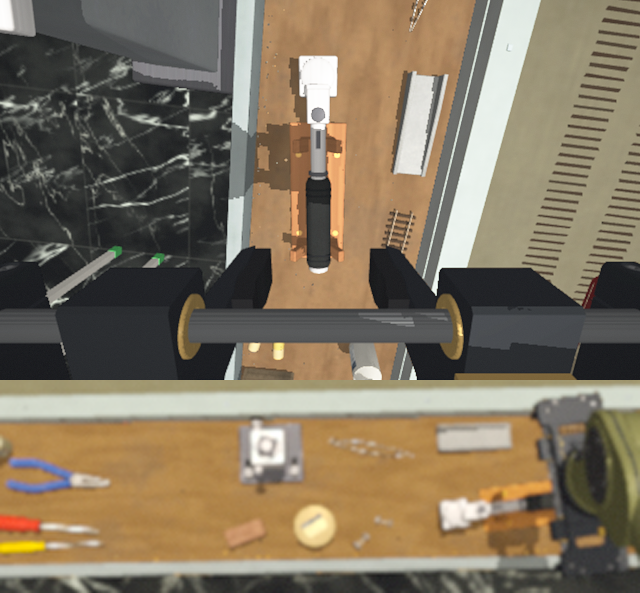

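The wrench lies straight in both cradles, with the socket at (318,75) and the grip's end at (318,268). The bystanders that show are where they were, so I hand in.

```bash
python3 -c "
from station import ticket
print(ticket.close_job())"
```

```text
the job is handed in; nothing more can be done
None
```

I tightened the clamp screw until the handle broke over, to about 0.15 rad by my measurement, and laid the wrench back straight in its stand. I handed the job in at about 23 s and got no verdict back; I did not look at the screw again after lifting the wrench off.

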